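Find a wheel brake's bite point and mark its lever travel

ROBOT

A 6-joint arm with a two-finger parallel gripper is mounted at the origin on a cart in front of the work surface, level with it; the furniture and walls round the work are solid. World frame = base frame: x ahead of the robot, y to its left, z up, the work surface at z = 0. Lengths are in mm, angles in rad, forces in N, time in s.
With the tool pointing down it reaches from about 250 to 800 mm from the base axis. Payload 3.9 kg.
Tool frame: the origin (TCP) lies midway between the tips of the shut fingers; the grasp point (between the pads) lies 19 mm behind it; z points along the fingers, y is the line along which they close (so a half turn about z gives the same grasp; the last joint's range is limited). The gripper opens to 85 mm and grips with 20 to 120 N. Pads are 22 mm wide; open, the fingers measure 114 mm over their backs; the gripper's body (76 mm by 85 mm) begins 54 mm behind the grasp point. The pads swing forward as they close: fully open they stand 13 mm farther back than shut.
Start: joints at [-1.169, 0.26, -0.138, 1.173, 0, 1.571], TCP at [205.309, -483.18, 195.304] pointing down, gripper open.
Joint ranges: [-2.78, 2.78], [-0.83, 1.72], [-1.28, 1.37], [-1.9, 2.12], [-1.57, 1.48], [-3.14, 3.14]. Speed limits (rad/s): [2.57, 2.57, 3.14, 3.14, 3.14, 3.14].

INTERFACE

Orientations are given as a unit quaternion [w, x, y, z].
In Python, from bench import env, viewer, job_done gives the robot as it stands.
- The arm moves only by the tool move_arm, never from a script. Its argument "rows" is a list that holds one entry, the list of rows, each a list of 6 numbers: the shift along the tool's x, y, z in cm, then the turn, a rotation vector about the tool's x, y, z in rad. A call has 1 to 20 rows; each row shifts and turns the commanded pose from where the row before left it, along the tool's axes as they then stand; what a row does not reach is not made up. A row lasts 1/8 s, in which the tool goes at most 62.5 mm and 10.7 degrees, less where a joint would pass 70% of its speed; a pose out of reach is approached as far as the arm can. A call with a gripper value outside its range is refused whole. "hand" is the closure in counts, from 0 (fully open) to 255 (shut), set as the call begins (left out, the last holds). The fingers move at their own pace and stop on an object; "grip_force" is the grip in N (left out, the last holds). Time passes only in rows, so rows that do not move let the fingers close. It gives the time, the measured TCP pose, the force, the opening and the grip force at its end, in the units of the state.
- env.get_state(): the state, without advancing time (a new reading comes with each control period).
- viewer.camera(name): name is "side" or "top" or "wrist"; returns the picture (384x512x3 uint8, blue, green, red); there is no depth.
- viewer.camera_model(name): a dict with "fx", "fy", "cx", "cy" (pixels), "eye" and "rotation" of the camera in the world. Camera axes: x right, y down, z forward; pixel columns grow to the right and rows downward; lengths in mm; the calibration is good to about 2 mm. A picture is of the moment at which its call begins: read the wrist's pose just before it. camera_model takes no time and is no camera call; for the wrist camera it gives the pose at the moment of the call.
- job_done(): hands the job in; it is judged then, once.
The state is a dict: "time": time; "joints": joint angles; "qd": joint speeds; "effort": joint torques, N m; "tool_pos": TCP position; "tcp_rot": TCP orientation; "contact_force": force on the tool from outside, world axes, zero at the start; "wrist_torque": the same for the moment, N m; "finger_gap": opening from 0.0 (shut) to 1.0 (fully open); "finger_force": force on a finger pad.
Only numpy, scipy, OpenCV 4.12 (cv2) and the standard library are available. Lean on these libraries where they do the work, as an engineer would, in place of code of your own. Each camera call takes 0.05 s, during which the arm holds its last target. There are 200 camera calls.

TASK

This potter's-wheel brake is being checked for pad wear. Push its lever round, away from the robot's side, until the free play ends and the resistance clearly firms up (about 10 N, never 20 N), pause a moment there, and let it spring back home; the lever leaves the thin pointer at the farthest travel. Then slide the knobbed marker along its arc rail until its tip lines up with the pointer tip, without touching the pointer or disturbing the things around, and let go.

Things in the scene. Friction and masses are not known exactly. Their poses are not given: they have to be found in the camera images.
- brake: Brake unit fixed to the bench: plywood board 200 x 250 x 12 mm with a dark steel drum 84 mm across, top 48 mm above the bench. Origin on the drum's vertical axis, at bench height; lever, pointer and marker turn about this axis. In its frame (x roughly away from the robot, y left) the board spans y -70 to 180 mm, the lever sticks out to -y, the scale lies at +y.
- lever (a joint): Lever angle, rad, 0 at home, growing anticlockwise seen from above (handle goes to the brake's +x). A light spring returns it: 1 to 2.5 N at the press point in free play; then, at an unknown angle (0.22 to 0.50, new each time), the pad bites and the force rises by about 1.4 N per mm. Stop at 6 to 15 N; 20 N harms the pad. Handle direction from the pivot: -1.871 rad from the brake's +x, plus this.
- lever_press (a point): Where to press: mid-thickness of the handle, 125 mm from the pivot, 42 mm above the bench. The handle is an upright black rubber blade 14 mm thick, 90 to 150 mm from the pivot, 20 to 64 mm above the bench, with a 19 mm round end. The face to push is 7 mm from this point on the clockwise side, facing the robot.
- pointer (a joint): Angle of the thin steel pointer, rad. The lever pushes it along to the same angle as its own; friction holds it there when the lever goes back. Its direction from the pivot is at 1.071 rad (from the brake's +x axis) plus this angle. It starts at 0 to 0.08. Must not be touched.
- pointer_tip (a point): Outer tip of the pointer's upper face, 107 mm from the pivot, 22 mm above the bench; the pointer is 5 mm wide, its end 2.5 mm wide.
- marker (a joint): Angle of the marker, rad, measured from the same zero direction as the pointer (1.071 rad from the brake's +x axis), so in line means equal values; range 0 to 1. Friction of about 1.2 N holds it anywhere. It starts at 0.7 to 0.9.
- marker_tip (a point): Inward-pointing tip of the marker, 111 mm from the pivot, 22 mm above the bench.
- marker_knob (a point): Middle of the marker's round upright brass knob, 16 mm in diameter, 128 mm from the pivot, 48 mm above the bench; the wide part of the knob spans 39 to 62 mm. Below it, up to 30 mm, is the slide, 16 x 22 mm, on the arc rail.
- stamp: Small fired-clay stamp, 26 mm wide, 44 mm tall, standing in front of the brake; origin under its centre. Leave alone.
- jar: Small glaze jar, 53 mm wide, 72 mm tall, behind the brake; origin under its centre. Leave alone.
- pencil: Pencil, 8 x 131 x 7 mm, lying left of the scale; origin under its middle. Leave alone.
- kidney: Wooden kidney-shaped rib, 56 x 104 x 8 mm, lying behind the lever; origin under its centre. Leave alone.

How it is judged:
By the outcome, as a careful person would: the job done as asked, in the order asked, and still so for the second after the job is handed in, with the robot touching nothing.
It also fails if it takes over 72 s, if anything falls off the work surface, if the arm or the gripper's body presses on something with over 40 N, if the wrist force passes 120 N, or if a joint passes its speed limit or range.

## Working session

There is one attempt and no reset: what is moved stays moved. The work goes in short steps, Python scripts to look and compute and a tool call to move; the robot and the scene stay as the last step left them, time stands still between calls to the robot, and variables do not carry over. Pictures are saved under pics/ and viewed, at most 10 in all, crops included, and the job is handed in when it is done.

Besides the shell and the picture viewer there is one more tool, called as a command line: name --argument value ..., lists and objects as JSON in quotes. move_arm: Moves the arm, as the interface text tells. Its arguments: {"type":"object","properties":{"rows":{"type":"array","items":{"type":"array","items":{"type":"array","items":{"type":"number"}}}},"hand":{"type":"number"},"grip_force":{"type":"number"}},"required":["rows"]}

```bash
mkdir -p pics
python3 - <<'E'
from bench import env, viewer
import cv2, numpy as np
s=env.get_state(); print(s['time'],s['tool_pos'],s['tcp_rot'],s['contact_force'])
for n in ('top','side'):
    m=viewer.camera_model(n); print(n,m)
    cv2.imwrite(f'pics/{n}0.png',viewer.camera(n))
E
```

```text
0.0 [ 205.0187386  -482.49815369  194.47106549] [-9.44008628e-04  9.79887421e-01  1.99548767e-01 -2.01901056e-04] [0.41621297 0.16601724 0.37520352]
top {'fx': 490.2399087066599, 'fy': 490.2399087066599, 'cx': 256.7693236624324, 'cy': 195.83011346174612, 'eye': array([ 487.12838123,   64.8821038 , 1361.82796862]), 'rotation': array([ 0.02432986, -0.69683391,  0.715869  , -0.03690706])}
side {'fx': 397.18091296476797, 'fy': 397.18091296476797, 'cx': 254.8070013650273, 'cy': 192.21384704429195, 'eye': array([561.31892047, 748.39982291, 570.79871317]), 'rotation': array([ 0.00436453, -0.03205945,  0.8935679 , -0.44776059])}
```

View pics/top0.png

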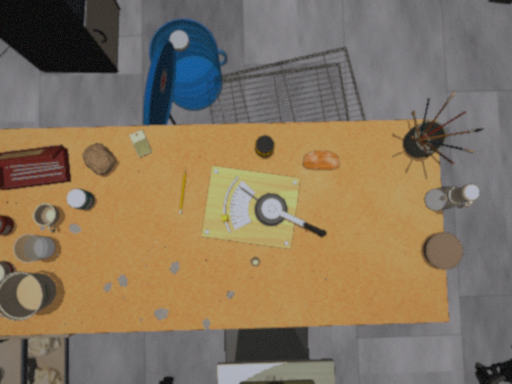

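View pics/side0.png

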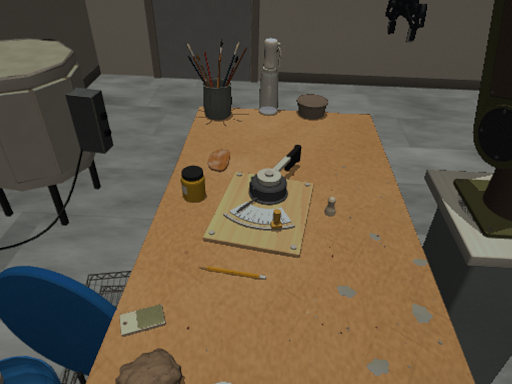

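The top view shows the board with corners at about (212,167), (299,178), (289,247) and (203,236). The drum is at (270,209), the lever end at (324,233), the marker knob at (226,217) and the stamp at (255,262). The side view agrees. I'll enlarge both in one picture for precise fitting.

Run:
```python
import cv2, numpy as np
a=cv2.imread('pics/top0.png')[150:275,185:340]; b=cv2.imread('pics/side0.png')[135:260,200:355]
f=lambda i:cv2.resize(i,None,fx=5,fy=5,interpolation=cv2.INTER_CUBIC)
def grid(i,x0,y0):
    i=f(i)
    for k in range(0,155,20): cv2.putText(i,str(x0+k),(k*5,10),0,.4,(0,0,255),1); cv2.line(i,(k*5,10),(k*5,20),(0,0,255),1)
    for k in range(0,125,20): cv2.putText(i,str(y0+k),(0,k*5+5),0,.4,(0,0,255),1)
    return i
cv2.imwrite('pics/topc.png',grid(a,185,150)); cv2.imwrite('pics/sidec.png',grid(b,200,135))
```

```text
(no output)
```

View pics/topc.png

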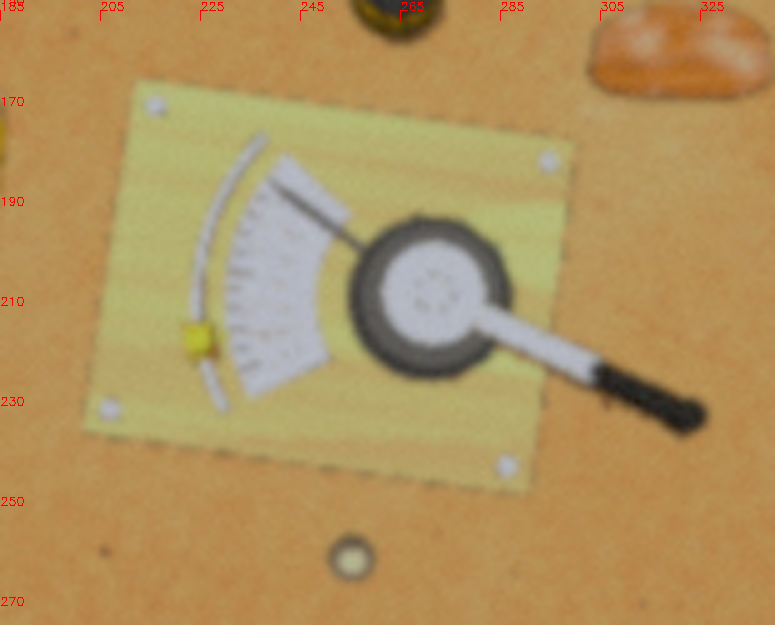

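View pics/sidec.png

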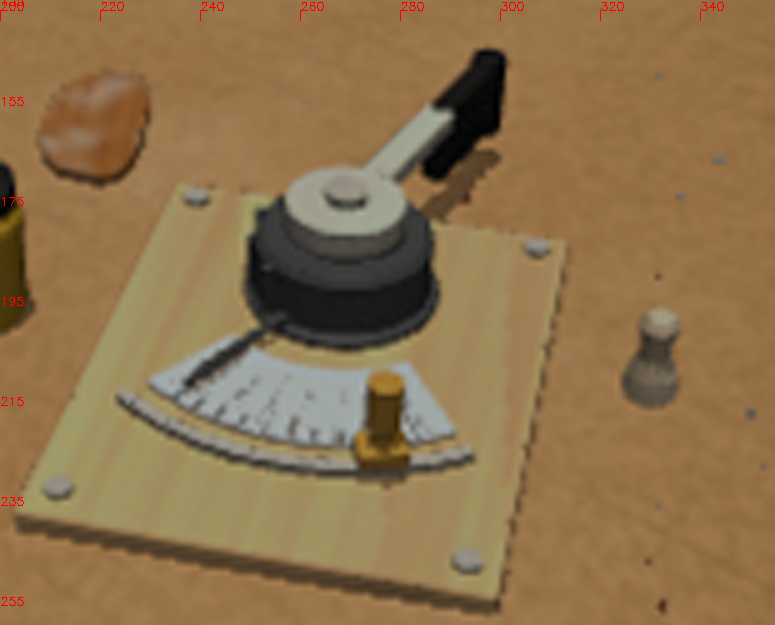

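In the top crop the board corners are at (135,80), (573,143), (530,492) and (84,430), and the pointer tip is at about (274,182). The knob is at (198,338) and the stamp at (351,558). In the side crop the corners are at (180,187), (566,240), (498,600) and (18,518), and the knob top is at (386,377). Next I'll fit the pose.

```bash
cat > h.py <<'E'
import numpy as np, cv2
from scipy.spatial.transform import Rotation as R
from scipy.optimize import least_squares
from bench import env, viewer
def proj(m,P):
    q=m['rotation']; r=R.from_quat([q[1],q[2],q[3],q[0]])
    c=r.inv().apply(np.atleast_2d(P)-m['eye'])
    return np.c_[m['fx']*c[:,0]/c[:,2]+m['cx'], m['fy']*c[:,1]/c[:,2]+m['cy']]
def ray(m,uv,z):
    q=m['rotation']; r=R.from_quat([q[1],q[2],q[3],q[0]])
    d=r.apply([(uv[0]-m['cx'])/m['fx'],(uv[1]-m['cy'])/m['fy'],1]); return m['eye']+d*(z-m['eye'][2])/d[2]
def b2w(p,B):
    x,y,a=p; B=np.atleast_2d(B).astype(float); c,s=np.cos(a),np.sin(a)
    return np.c_[x+c*B[:,0]-s*B[:,1], y+s*B[:,0]+c*B[:,1], B[:,2]]
def pol(r,a,z): return [r*np.cos(a),r*np.sin(a),z]
E
cat > fit.py <<'E'
from h import *
mt,ms=viewer.camera_model('top'),viewer.camera_model('side')
C=np.array([[100,180,12],[100,-70,12],[-100,-70,12],[-100,180,12]])
f=lambda L,x0,y0:(np.array(L)+.5)/5-.5+[x0,y0]
T=f([(135,80),(573,143),(530,492),(84,430)],185,150); S=f([(18,516),(180,187),(566,240),(498,598)],200,135)
# pivot, marker, pointer, lever end
def full(v):
    p=v[:3]; P=b2w(p,C)
    t=np.r_[P,b2w(p,[[0,0,48]])]
    return t,P
T=np.r_[T,f([(431,298)],185,150)]
def res(v,w=(1,1)):
    t,P=full(v); return np.r_[w[0]*(proj(mt,t)-T).ravel(),w[1]*(proj(ms,P)-S).ravel()]
for w in ((1,0),(0,1),(1,1)):
    r=least_squares(res,[490,20,0],args=(w,)); print(w,r.x,np.round(r.fun,1))
p=r.x; np.save('p.npy',p)
def ang(uv,z,m):
    w=ray(m,uv,z); d=w[:2]-p[:2]; return w, np.hypot(*d), (np.arctan2(d[1],d[0])-p[2]+np.pi)%(2*np.pi)-np.pi
for n,uv,z,m,o in (('knobT',f((198,338),185,150),62,mt,1.071),('knobS',f((386,380),200,135),62,ms,1.071),('ptrT',f((274,182),185,150),22,mt,1.071),('ptrS',f((188,384),200,135),22,ms,1.071),('levT',f((686,416),185,150),64,mt,-1.871),('stampT',f((351,558),185,150),44,mt,0)):
    w,r_,a=ang(uv,z,m); print(n,w.round(1),round(r_,1),round(a-o,3))
print('press',b2w(p,[pol(125,-1.871,42)]), 'knob?')
E
python3 fit.py
```

```text
(1, 0) [ 5.65251890e+02  2.56044658e+00 -1.65304682e-01] [-0.5 -0.7  1.1 -0.8  0.2  1.1 -1.   0.9  0.2 -0.5 -0.  -0.  -0.  -0.
  0.  -0.   0.   0. ]
(0, 1) [ 5.64440989e+02  3.11298608e+00 -1.62949576e-01] [-0.  -0.   0.  -0.   0.   0.  -0.   0.   0.  -0.  -0.9 -0.4 -1.  -0.9
  1.   0.   0.9  0.5]
(1, 1) [ 5.64803845e+02  2.74881301e+00 -1.63688455e-01] [-0.7 -0.5  0.9 -0.7  0.2  1.2 -1.   1.2  0.2 -0.3 -1.1 -0.6 -1.1 -1.
  0.8 -0.1  0.7  0.4]
knobT [545.2 128.   62. ] 126.8 0.819
knobS [544.3 126.8  62. ] 125.7 0.827
ptrT [631.5  86.4  22. ] 107.0 -0.01
ptrS [628.5  88.   22. ] 106.5 0.022
levT [ 496.9 -129.1   64. ] 148.3 -0.012
stampT [426.4  49.9  44. ] 146.2 2.977
press [[ 508.87480964 -109.04091348   42.        ]] knob?
```

move_arm --rows '[[[0, 0, 0, 0, 0, -0.176], [0, 0, 0, 0, 0, -0.176], [0, 0, 0, 0, 0, -0.176], [0, 0, 0, 0, 0, -0.177], [4.7, 0.6, 0, 0, 0, 0], [4.7, 0.6, 0, 0, 0, 0], [4.7, 0.6, 0, 0, 0, 0], [4.7, 0.6, 0, 0, 0, 0], [4.7, 0.6, 0, 0, 0, 0], [4.7, 0.6, 0, 0, 0, 0], [4.7, 0.6, 0, 0, 0, 0], [4.7, 0.6, 0, 0, 0, 0], [4.7, 0.6, 0, 0, 0, 0], [4.7, 0.6, 0, 0, 0, 0], [0, 0, 0, 0, 0, 0]]]' --hand 255 --grip_force 20

```text
time: 1.98
tool_pos: [470.6, -87.4, 194.8]
tcp_rot: [-0.0, 0.849, 0.528, 0.0]
contact_force: [0.1, -0.9, 0.5]
finger_gap: 0.002
finger_force: 0.0
```

move_arm --rows '[[[0, 0, 3.5, 0, 0, 0], [0, 0, 4, 0, 0, 0], [0, 0, 4, 0, 0, 0], [0, 0, 3, 0, 0, 0], [0, 0, 1.8, 0, 0, 0], [0, 0.5, 0, 0, 0, 0], [0, 0.5, 0, 0, 0, 0], [0, 0, 0, 0, 0, 0], [0, 0, 0, 0, 0, 0]]]'

```text
time: 3.1
tool_pos: [478.9, -94.4, 33.0]
tcp_rot: [0.0, 0.851, 0.526, 0.001]
contact_force: [-0.8, 0.3, -0.8]
finger_gap: -0.004
finger_force: 0.0
```

Run:
```python
from h import *
s=env.get_state(); print(s['tool_pos'],s['contact_force'])
i=viewer.camera('side')[110:220,220:360]; cv2.imwrite('pics/s1.png',cv2.resize(i,None,fx=5,fy=5,interpolation=2))
```

```text
[478.86901448 -94.4024463   33.01256945] [-0.75317904  0.2520351  -0.82963385]
```

View pics/s1.png

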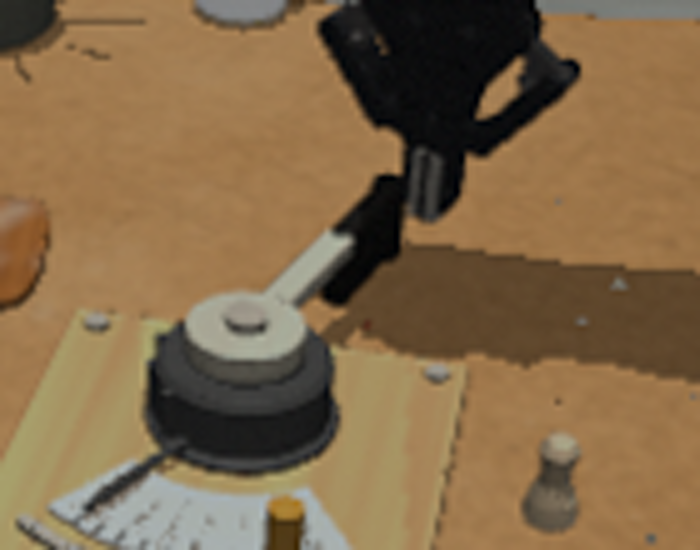

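move_arm --rows '[[[0, 0.4, 0, 0, 0, 0], [0, 0.4, 0, 0, 0, 0], [0, 0.4, 0, 0, 0, 0], [-0.06, 0.4, 0, 0, 0, -0.032], [-0.06, 0.4, 0, 0, 0, -0.032], [-0.06, 0.4, 0, 0, 0, -0.032], [-0.06, 0.4, 0, 0, 0, -0.032], [0, 0, 0, 0, 0, 0], [0, 0, 0, 0, 0, 0]]]'

```text
time: 4.28
tool_pos: [502.4, -108.2, 32.3]
tcp_rot: [-0.0, 0.815, 0.579, -0.0]
contact_force: [0.6, 0.6, -0.3]
finger_gap: -0.005
finger_force: 0.0
```

move_arm --rows '[[[-0.05, 0.3, 0, 0, 0, -0.024], [-0.05, 0.3, 0, 0, 0, -0.024], [-0.05, 0.3, 0, 0, 0, -0.024], [-0.05, 0.3, 0, 0, 0, -0.024], [0, 0, 0, 0, 0, 0], [0, 0, 0, 0, 0, 0]]]'

```text
time: 5.03
tool_pos: [513.4, -113.7, 32.3]
tcp_rot: [-0.0, 0.787, 0.617, -0.0]
contact_force: [0.7, 0.5, -0.0]
finger_gap: -0.003
finger_force: 0.0
```

Run:
```python
from h import *
for k in range(4):
    s=env.get_state(); print(s['tool_pos'].round(1),s['contact_force'].round(2)); i=viewer.camera('side')
i=i[110:220,220:360]; cv2.imwrite('pics/s2.png',cv2.resize(i,None,fx=5,fy=5,interpolation=2))
```

```text
[ 513.4 -113.7   32.3] [ 0.75  0.47 -0.03]
[ 513.4 -113.6   32.3] [-0.31  0.74 -0.22]
[ 513.3 -113.6   32.3] [-0.38  1.12 -0.2 ]
[ 513.3 -113.6   32.3] [-0.25 -0.38  0.51]
```

View pics/s2.png

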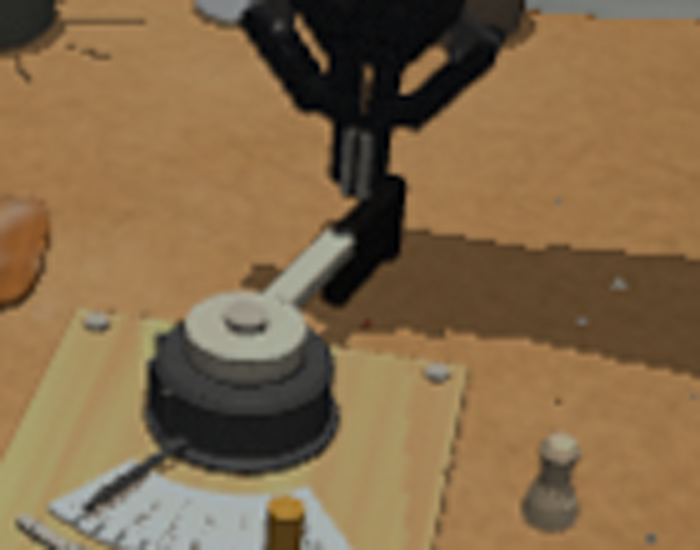

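The handle hasn't moved. The finger appears at crop (355,190), seemingly behind the handle at (380,220). I'll project the known points to see why.

Run:
```python
from h import *
p=np.load('p.npy'); ms=viewer.camera_model('side'); mt=viewer.camera_model('top')
g=lambda P,m,o:((proj(m,P)-o)*5).round(0).tolist()
o=[220,110]
s=env.get_state(); t=s['tool_pos']
print('tcp',g([t,t+[0,0,19],t+[0,0,60]],ms,o))
print('handle end top/bot',g(b2w(p,[pol(150,-1.871,64),pol(150,-1.871,20),pol(90,-1.871,64),pol(90,-1.871,20)]),ms,o))
i=viewer.camera('top'); c=i[150:275,225:365]
mt_o=[225,150]
print('top tcp',g([t],mt,mt_o),'handle',g(b2w(p,[pol(150,-1.871,64),pol(90,-1.871,64)]),mt,mt_o))
cv2.imwrite('pics/t2.png',cv2.resize(c,None,fx=5,fy=5,interpolation=2))
```

```text
tcp [[350.0, 252.0], [352.0, 220.0], [359.0, 148.0]]
handle end top/bot [[385.0, 182.0], [378.0, 255.0], [332.0, 235.0], [326.0, 310.0]]
top tcp [[446.0, 385.0]] handle [[488.0, 412.0], [385.0, 364.0]]
```

View pics/t2.png

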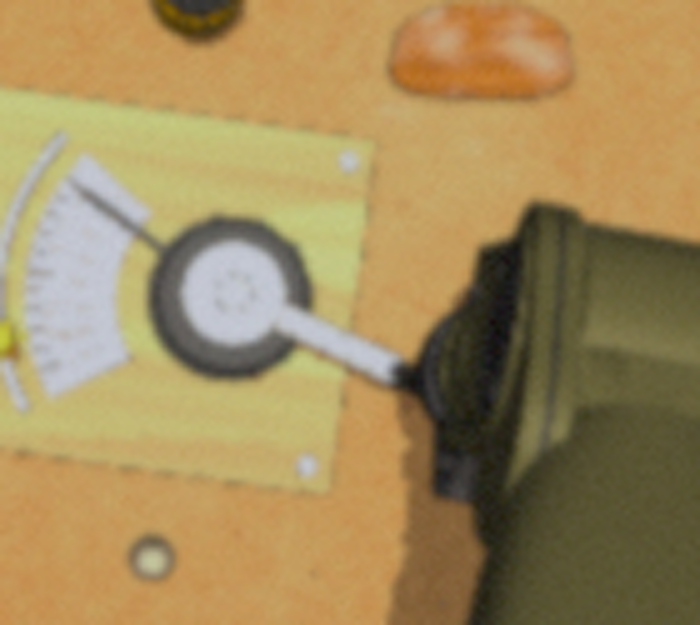

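Run:
```python
from h import *
ms=viewer.camera_model('side'); p=np.load('p.npy')
print('start tcp',proj(ms,[[205,-482.5,194.5],[205,-482.5,174.5],[205,-482.5,214.5]]).round(1))
t=np.array([478.9,-94.4,33]); o=[220,110]
print('s1',((proj(ms,[t,t+[0,0,20],t-[0,20,0],t-[20,0,0]])-o)*5).round(0))
a=cv2.imread('pics/side0.png'); g=a[10:50,375:440].max(2)
print('dark mask bbox'); ys,xs=np.where(g<40); print(ys.max()+10,[ (r+10,xs[ys==r].min()+375,xs[ys==r].max()+375) for r in range(0,40,4) if (ys==r).any()])
s=env.get_state(); print(s['joints'].round(3), s['finger_gap'])
m=viewer.camera_model('wrist'); print(m); i=viewer.camera('wrist'); cv2.imwrite('pics/w1.png',i)
print('tcp in wrist',proj(m,[s['tool_pos'],s['tool_pos']+[0,0,19]]).round(0),'handle',proj(m,b2w(p,[pol(150,-1.871,64),pol(90,-1.871,64)])).round(0))
```

```text
start tcp [[395.2  54.7]
 [393.6  61.3]
 [396.7  47.9]]
s1 [[419. 275.]
 [423. 241.]
 [418. 253.]
 [459. 277.]]
dark mask bbox
41 [(10, np.int64(387), np.int64(426)), (14, np.int64(386), np.int64(425)), (18, np.int64(389), np.int64(424)), (22, np.int64(389), np.int64(423)), (26, np.int64(388), np.int64(423)), (30, np.int64(388), np.int64(416)), (34, np.int64(410), np.int64(415)), (38, np.int64(409), np.int64(414))]
[-0.218  0.386 -0.413  0.772 -0.     1.593] -0.004188093585238689
{'fx': 277.065426818224, 'fy': 277.065426818224, 'cx': 254.84683023155446, 'cy': 195.48664396924636, 'eye': array([530.64222067, -42.81926364, 212.06069092]), 'rotation': array([ 0.14674886,  0.98187088, -0.11870428, -0.01742508])}
tcp in wrist [[255. 220.]
 [255. 231.]] handle [[237. 272.]
 [259. 178.]]
```

View pics/w1.png

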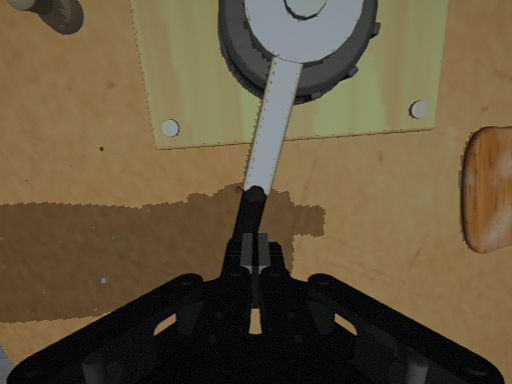

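The wrist view shows the fingertip pads ending at about (256,238). The nominal TCP projects to (255,220), so the real tips sit about 30 mm above the reported TCP and passed over the handle. The side view gives the same offset. I'll back off and go lower.

move_arm --rows '[[[0, 0, -1, 0, 0, 0], [0.21, -0.75, 0, 0, 0, 0], [0.21, -0.75, 0, 0, 0, 0], [0.21, -0.75, 0, 0, 0, 0], [0.21, -0.75, 0, 0, 0, 0], [0.21, -0.75, 0, 0, 0, 0], [0, 0, 0, 0, 0, 0.112], [0, 0, 0, 0, 0, 0.112], [0, 0, 1, 0, 0, 0], [0, 0, 1, 0, 0, 0], [0, 0, 0.8, 0, 0, 0], [0, 0, 0.8, 0, 0, 0], [0, 0, 0, 0, 0, 0]]]'

```text
time: 6.95
tool_pos: [478.8, -94.4, 5.4]
tcp_rot: [-0.001, 0.851, 0.526, -0.001]
contact_force: [0.2, 0.1, 0.3]
finger_gap: 0.006
finger_force: 0.0
```

Run:
```python
from h import *
s=env.get_state(); t=s['tool_pos']; print(t,s['contact_force'])
ms=viewer.camera_model('side'); i=viewer.camera('side')[110:220,220:360]
print(((proj(ms,[t,t+[0,0,20],t+[0,0,40]])-[220,110])*5).round(0))
cv2.imwrite('pics/s3.png',cv2.resize(i,None,fx=5,fy=5,interpolation=2))
```

```text
[478.75625896 -94.38281566   5.41604744] [0.24200177 0.14729402 0.31916763]
[[414. 320.]
 [418. 287.]
 [422. 254.]]
```

View pics/s3.png

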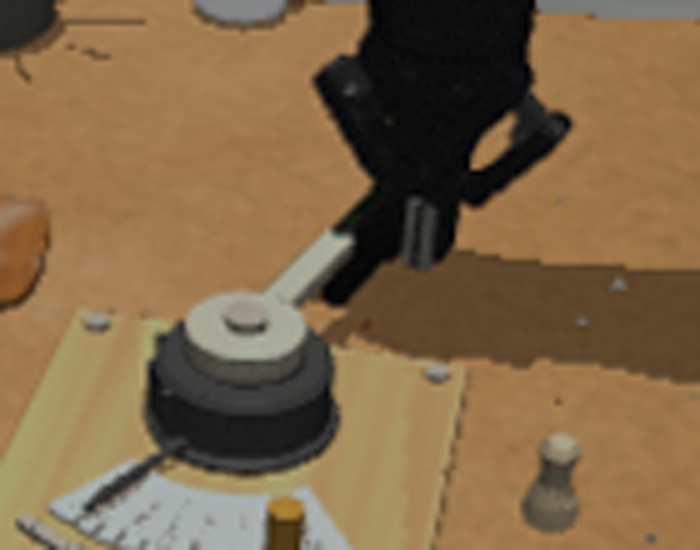

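move_arm --rows '[[[0, 0, 0.7, 0, 0, 0], [0, 0.4, 0, 0, 0, 0], [0, 0.4, 0, 0, 0, 0], [0, 0.4, 0, 0, 0, 0], [-0.06, 0.4, 0, 0, 0, -0.032], [-0.06, 0.4, 0, 0, 0, -0.032], [-0.06, 0.4, 0, 0, 0, -0.032], [-0.06, 0.4, 0, 0, 0, -0.032], [0, 0, 0, 0, 0, 0], [0, 0, 0, 0, 0, 0]]]'

```text
time: 8.25
tool_pos: [504.0, -108.6, -0.7]
tcp_rot: [0.0, 0.815, 0.579, -0.0]
contact_force: [-1.4, 1.2, 1.3]
finger_gap: 0.001
finger_force: 0.6
```

move_arm --rows '[[[-0.04, 0.3, 0, 0, 0, -0.024], [-0.04, 0.3, 0, 0, 0, -0.024], [-0.04, 0.3, 0, 0, 0, -0.024], [0, 0, 0, 0, 0, 0], [0, 0, 0, 0, 0, 0]]]'

```text
time: 8.88
tool_pos: [512.2, -112.7, -0.8]
tcp_rot: [0.0, 0.794, 0.608, -0.0]
contact_force: [-0.8, 0.0, 1.0]
finger_gap: 0.002
finger_force: 0.7
```

move_arm --rows '[[[-0.03, 0.2, 0, 0, 0, -0.016], [-0.03, 0.2, 0, 0, 0, -0.016], [0, 0, 0, 0, 0, 0], [0, 0, 0, 0, 0, 0]]]'

```text
time: 9.38
tool_pos: [516.0, -114.1, -0.7]
tcp_rot: [0.0, 0.784, 0.62, 0.0]
contact_force: [-2.0, -1.3, -0.0]
finger_gap: -0.0
finger_force: 0.8
```

move_arm --rows '[[[-0.03, 0.2, 0, 0, 0, -0.016], [-0.03, 0.2, 0, 0, 0, -0.016], [0, 0, 0, 0, 0, 0], [0, 0, 0, 0, 0, 0]]]'

```text
time: 9.88
tool_pos: [519.8, -115.6, -0.7]
tcp_rot: [0.0, 0.774, 0.633, 0.0]
contact_force: [-2.1, -0.4, -0.7]
finger_gap: 0.003
finger_force: 0.8
```

move_arm --rows '[[[-0.03, 0.2, 0, 0, 0, -0.016], [-0.03, 0.2, 0, 0, 0, -0.016], [0, 0, 0, 0, 0, 0], [0, 0, 0, 0, 0, 0]]]'

```text
time: 10.38
tool_pos: [523.6, -117.0, -0.7]
tcp_rot: [0.0, 0.764, 0.645, 0.0]
contact_force: [-1.4, -0.7, -0.3]
finger_gap: 0.0
finger_force: 0.8
```

move_arm --rows '[[[-0.03, 0.2, 0, 0, 0, -0.016], [-0.03, 0.2, 0, 0, 0, -0.016], [0, 0, 0, 0, 0, 0], [0, 0, 0, 0, 0, 0]]]'

```text
time: 10.88
tool_pos: [527.5, -118.2, -0.7]
tcp_rot: [0.0, 0.754, 0.657, 0.0]
contact_force: [-3.0, -1.5, 0.5]
finger_gap: -0.003
finger_force: 0.9
```

move_arm --rows '[[[-0.03, 0.2, 0, 0, 0, -0.016], [-0.03, 0.2, 0, 0, 0, -0.016], [0, 0, 0, 0, 0, 0], [0, 0, 0, 0, 0, 0]]]'

```text
time: 11.38
tool_pos: [531.0, -119.3, -0.7]
tcp_rot: [-0.0, 0.743, 0.669, -0.0]
contact_force: [-3.7, -0.4, 0.5]
finger_gap: 0.001
finger_force: 1.7
```

move_arm --rows '[[[-0.03, 0.2, 0, 0, 0, -0.016], [0, 0, 0, 0, 0, 0], [0, 0, 0, 0, 0, 0]]]'

```text
time: 11.75
tool_pos: [532.2, -119.8, -0.8]
tcp_rot: [-0.001, 0.737, 0.675, -0.001]
contact_force: [-5.8, -1.7, 2.2]
finger_gap: 0.003
finger_force: 2.6
```

move_arm --rows '[[[-0.03, 0.2, 0, 0, 0, -0.016], [0, 0, 0, 0, 0, 0], [0, 0, 0, 0, 0, 0]]]'

```text
time: 12.12
tool_pos: [533.3, -120.2, -0.8]
tcp_rot: [-0.001, 0.732, 0.681, -0.001]
contact_force: [-5.8, -1.6, 4.1]
finger_gap: -0.001
finger_force: 3.4
```

move_arm --rows '[[[-0.03, 0.2, 0, 0, 0, -0.016], [0, 0, 0, 0, 0, 0], [0, 0, 0, 0, 0, 0]]]'

```text
time: 12.5
tool_pos: [534.4, -120.6, -0.8]
tcp_rot: [-0.001, 0.727, 0.687, -0.002]
contact_force: [-8.3, -1.0, 5.4]
finger_gap: 0.003
finger_force: 4.2
```

move_arm --rows '[[[-0.02, 0.15, 0, 0, 0, -0.012], [0, 0, 0, 0, 0, 0], [0, 0, 0, 0, 0, 0], [0, 0, 0, 0, 0, 0], [0, 0, 0, 0, 0, 0], [0, 0, 0, 0, 0, 0], [0, 0, 0, 0, 0, 0]]]'

```text
time: 13.38
tool_pos: [535.3, -120.9, -0.8]
tcp_rot: [-0.002, 0.722, 0.691, -0.002]
contact_force: [-9.4, -1.3, 6.4]
finger_gap: -0.004
finger_force: 4.8
```

move_arm --rows '[[[0, -0.4, 0, 0, 0, 0], [0, -0.8, 0, 0, 0, 0.02], [0, -0.8, 0, 0, 0, 0.06], [0, -0.8, 0, 0, 0, 0.06], [0, -0.8, 0, 0, 0, 0.06], [0, -0.8, 0, 0, 0, 0.06], [0, -0.8, 0, 0, 0, 0.06], [0, -0.8, 0, 0, 0, 0.06], [0, -1, 0, 0, 0, 0], [0, -1, 0, 0, 0, 0], [0, -1, 0, 0, 0, 0], [0, 0, -4, 0, 0, 0], [0, 0, -4, 0, 0, 0], [0, 0, -4, 0, 0, 0], [0, 0, -3, 0, 0, 0], [0, 0, 0, 0, 0, 0]]]'

```text
time: 15.38
tool_pos: [454.6, -98.2, 151.7]
tcp_rot: [0.002, 0.84, 0.543, 0.002]
contact_force: [0.1, 0.3, 0.1]
finger_gap: 0.001
finger_force: 0.0
```

Run:
```python
from h import *
s=env.get_state(); t=s['tool_pos']; print(t,s['tcp_rot'].round(3),s['contact_force'],s['joints'].round(2))
i=viewer.camera('top'); cv2.imwrite('pics/top3.png',i); j=viewer.camera('side');cv2.imwrite('pics/side3.png',j)
f=lambda c:cv2.resize(c,None,fx=5,fy=5,interpolation=2)
a=f(i[170:245,205:285]); b=f(j[185:240,200:300])
b=cv2.resize(b,(400,220)) if 0 else b[:,:400]
o=np.zeros((600,800,3),np.uint8); o[:375,:400]=a; o[:275,400:800]=b
o[300:600,400:800]=cv2.resize(j[130:205,240:340],(400,300),interpolation=2)
cv2.imwrite('pics/c3.png',o)
```

```text
[454.58398425 -98.24973782 151.66950207] [0.002 0.84  0.543 0.002] [0.07960828 0.31241134 0.06444689] [-0.21  0.18 -0.36  1.02  0.    1.78]
```

View pics/c3.png

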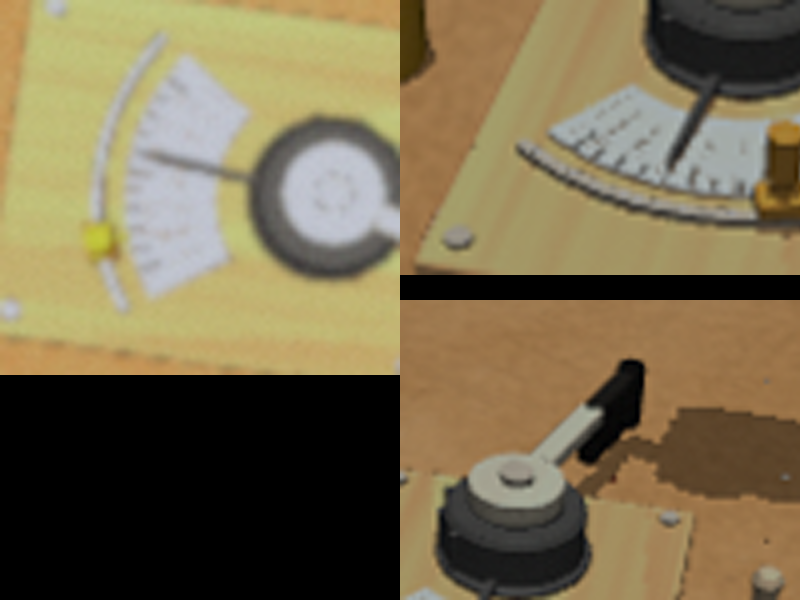

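Top crop: the pointer tip is at (147,152) and the knob at (99,240). Lower right panel: the lever is back at home. I'll measure the pointer and marker angles numerically in the top and side images.

```bash
cat > meas.py <<'E'
from h import *
p=np.load('p.npy')
def pointer(img,m,z=21,rs=np.arange(65,106,1.),pp=p):
    g=cv2.cvtColor(img,cv2.COLOR_BGR2GRAY).astype(np.float32); A=np.arange(-.1,1.1,.005)
    P=[pol(r,1.071+a,z) for a in A for r in rs]
    uv=proj(m,b2w(pp,P)).astype(np.float32).reshape(len(A),len(rs),2)
    v=cv2.remap(g,uv[...,0],uv[...,1],cv2.INTER_LINEAR)
    pr=cv2.GaussianBlur(v.mean(1)[:,None],(1,5),0).ravel(); base=cv2.medianBlur(v.mean(1).astype(np.float32)[:,None],5).ravel()
    k=pr.argmin(); w=slice(max(0,k-8),k+9); d=np.clip(np.median(pr)-15-pr[w],0,None)
    return (A[w]*d).sum()/d.sum(), pr[k], np.median(pr)
def knob(img,m,pp=p,z=62):
    # yellow knob-top centroid
    h=cv2.cvtColor(img,cv2.COLOR_BGR2HSV)
    return h
E
python3 - <<'E'
from meas import *
for n in '03':
    for c in ('top','side'):
        m=viewer.camera_model(c); i=cv2.imread(f'pics/{c}{n}.png')
        for rs in (np.arange(65,106,1.),np.arange(65,85,1.),np.arange(85,106,1.)):
            print(n,c,np.round(pointer(i,m,rs=rs),3))
E
```

```text
0 top [1.00000e-03 1.27929e+02 1.81088e+02]
0 top [  0.    124.448 182.187]
0 top [1.00000e-03 1.31244e+02 1.80518e+02]
0 side [9.00000e-03 4.88910e+01 1.58081e+02]
0 side [5.00000e-03 4.75850e+01 1.59307e+02]
0 side [1.00000e-02 4.98700e+01 1.58068e+02]
3 top [  0.394 138.041 192.623]
3 top [  0.394 134.883 193.678]
3 top [  0.395 141.049 191.812]
3 side [  0.405  55.624 162.263]
3 side [  0.409  53.706 163.253]
3 side [  0.852  55.442 162.647]
```

move_arm --rows '[[[0, 0, 0, 0, 0, -0.145], [0, 0, 0, 0, 0, -0.145], [0, 0, 0, 0, 0, -0.145], [0, 0, 0, 0, 0, -0.145], [3.5, 2.07, 0, 0, 0, 0], [3.5, 2.07, 0, 0, 0, 0], [3.5, 2.07, 0, 0, 0, 0], [3.5, 2.07, 0, 0, 0, 0], [3.5, 2.07, 0, 0, 0, 0], [3.5, 2.07, 0, 0, 0, 0], [0, 0, 3, 0, 0, 0], [0, 0, 0, 0, 0, 0], [0, 0, 0, 0, 0, 0]]]' --hand 130

```text
time: 17.1
tool_pos: [541.8, 128.3, 118.8]
tcp_rot: [-0.001, 0.65, 0.76, -0.001]
contact_force: [0.3, -0.6, 0.5]
finger_gap: 0.486
finger_force: 0.0
```

```bash
cat >> meas.py <<'E'
def yel(i,hmin=20,hmax=34,smin=150,vmin=90):
    h=cv2.cvtColor(i,cv2.COLOR_BGR2HSV); return cv2.inRange(h,(hmin,smin,vmin),(hmax,255,255))
E
python3 - <<'E'
from meas import *
s=env.get_state(); t=s['tool_pos']; print(t,s['tcp_rot'].round(3),s['finger_gap'])
m=viewer.camera_model('wrist'); i=viewer.camera('wrist'); cv2.imwrite('pics/w4.png',i)
print('pointer wrist',np.round(pointer(i,m),3))
k=proj(m,b2w(p,[pol(128,1.071+.823,62),pol(107,1.071+.4,22),pol(0,0,48)])); print('pred knob,ptrtip,pivot',k.round(0))
x,y=k[0].astype(int); h=cv2.cvtColor(i,cv2.COLOR_BGR2HSV); 
print('hsv',h[y,x],h[y-10,x],h[y+10,x])
u=yel(i); n,l,st,c=cv2.connectedComponentsWithStats(u); print([(st[q].tolist(),c[q].round(1).tolist()) for q in range(1,n) if st[q][4]>30])
E
```

```text
[541.79411661 128.30859348 118.82124186] [-0.001  0.65   0.76  -0.001] 0.4856995396763521
pointer wrist [  0.402  60.162 116.42 ]
pred knob,ptrtip,pivot [[259. 196.]
 [300. 212.]
 [259. 306.]]
hsv [ 20 175 109] [ 20 188  53] [ 20 196 104]
[([306, 63, 98, 36, 636], [354.3, 80.4]), ([248, 182, 20, 9, 77], [257.2, 184.5]), ([250, 191, 16, 15, 136], [257.3, 198.4]), ([423, 304, 20, 9, 66], [432.7, 307.0])]
```

move_arm --rows '[[[0, 0.15, 3, 0, 0, 0], [0, 0, 3, 0, 0, 0], [0, 0, 2, 0, 0, 0], [0, 0, 1, 0, 0, 0], [0, 0, 1, 0, 0, 0], [0, 0, 0.8, 0, 0, 0], [0, 0, 0.6, 0, 0, 0], [0, 0, 0, 0, 0, 0], [0, 0, 0, 0, 0, 0]]]'

```text
time: 18.27
tool_pos: [544.4, 129.1, 5.6]
tcp_rot: [0.0, 0.65, 0.76, 0.0]
contact_force: [0.1, -0.2, 0.1]
finger_gap: 0.487
finger_force: 0.0
```

move_arm --rows '[[[0, 0, 0, 0, 0, 0], [0, 0, 0, 0, 0, 0], [0, 0, 0, 0, 0, 0], [0, 0, 0, 0, 0, 0], [0, 0, 0, 0, 0, 0], [0, 0, 0, 0, 0, 0]]]' --hand 255 --grip_force 20

```text
time: 19.02
tool_pos: [544.4, 129.2, 5.6]
tcp_rot: [0.0, 0.65, 0.76, 0.0]
contact_force: [-0.6, 0.3, 5.1]
finger_gap: 0.178
finger_force: 20.5
```

Run:
```python
from meas import *
s=env.get_state(); t=s['tool_pos']; print(t,s['tcp_rot'].round(3),s['finger_gap']*85,s['contact_force'].round(1))
d=t[:2]-p[:2]; a=np.arctan2(d[1],d[0])-p[2]-1.071; print('r,ang of TCP',np.hypot(*d),a)
def plan(tgt,n,a0):
    pass
```

```text
[544.4062886  129.18245188   5.62794871] [0.   0.65 0.76 0.  ] 15.171904860613058 [-0.6  0.3  5.1]
r,ang of TCP 128.0684401624708 0.8234367144455836
```

move_arm --rows '[[[0, 0, -0.05, 0, 0, 0], [-0.006, 0.384, 0, 0, 0, 0.03], [-0.006, 0.384, 0, 0, 0, 0.03], [-0.006, 0.384, 0, 0, 0, 0.03], [-0.006, 0.384, 0, 0, 0, 0.03], [0, 0, 0, 0, 0, 0]]]'

```text
time: 19.77
tool_pos: [560.2, 130.7, 5.7]
tcp_rot: [0.0, 0.694, 0.72, 0.0]
contact_force: [0.5, 1.2, 0.6]
finger_gap: 0.175
finger_force: 20.2
```

```bash
cat > st.py <<'E'
from meas import *
s=env.get_state(); t=s['tool_pos']; q=s['tcp_rot']
d=t[:2]-p[:2]; a=np.arctan2(d[1],d[0])-p[2]-1.071; print(t.round(1),s['contact_force'].round(1),'r,ang of TCP',np.hypot(*d).round(2),a.round(4),'yaw-ang',2*np.arctan2(q[2],q[1])-a-p[2]-1.071)
m=viewer.camera_model('side'); i=viewer.camera('side'); cv2.imwrite('pics/side_now.png',i)
print('ptr side',np.round(pointer(i,m),3))
E
python3 st.py
```

```text
[560.2 130.7   5.7] [0.5 1.2 0.6] r,ang of TCP 127.99 0.6994 yaw-ang -0.0003813323797354773
ptr side [ 0.503 32.491 74.864]
```

move_arm --rows '[[[-0.006, 0.384, 0, 0, 0, 0.03], [-0.006, 0.384, 0, 0, 0, 0.03], [-0.006, 0.384, 0, 0, 0, 0.03], [-0.006, 0.384, 0, 0, 0, 0.03], [-0.006, 0.384, 0, 0, 0, 0.03], [-0.006, 0.384, 0, 0, 0, 0.03], [-0.006, 0.384, 0, 0, 0, 0.03], [-0.006, 0.384, 0, 0, 0, 0.03], [-0.003, 0.256, 0, 0, 0, 0.02], [0, 0.128, 0, 0, 0, 0.01], [0, 0, 0, 0, 0, 0], [0, 0, 0, 0, 0, 0]]]'

```text
time: 21.32
tool_pos: [594.1, 127.2, 5.8]
tcp_rot: [0.0, 0.785, 0.62, 0.0]
contact_force: [2.1, 3.1, -2.3]
finger_gap: 0.174
finger_force: 19.9
```

```bash
python3 st.py
```

```text
[594.1 127.2   5.8] [ 2.1  3.1 -2.3] r,ang of TCP 127.89 0.4322 yaw-ang -0.002618185862357514
ptr side [ 0.494 16.382 93.135]
```

move_arm --rows '[[[0.02, 0.19, 0, 0, 0, 0.015], [0.02, 0.19, 0, 0, 0, 0.015], [0, 0, 0, 0, 0, 0], [0, 0, 0, 0, 0, 0]]]'

```text
time: 21.88
tool_pos: [597.7, 126.4, 5.8]
tcp_rot: [0.0, 0.794, 0.608, -0.0]
contact_force: [1.4, 2.4, -0.6]
finger_gap: 0.174
finger_force: 20.0
```

move_arm --rows '[[[0, 0, 0, 0, 0, 0], [0, 0, 0, 0, 0, 0], [0, 0, 0, 0, 0, 0], [0, 0, -0.5, 0, 0, 0], [0, 0, -1.5, 0, 0, 0], [0, 0, -3, 0, 0, 0], [0, 0, -4, 0, 0, 0], [0, 0, -3, 0, 0, 0], [0, 0, 0, 0, 0, 0], [0, 0, 0, 0, 0, 0]]]' --hand 130

```text
time: 23.12
tool_pos: [597.2, 126.5, 125.8]
tcp_rot: [0.0, 0.794, 0.608, -0.0]
contact_force: [0.8, -1.1, -0.4]
finger_gap: 0.495
finger_force: 0.0
```

Run:
```python
from meas import *
s=env.get_state(); t=s['tool_pos']; print(t.round(1))
m=viewer.camera_model('wrist'); i=viewer.camera('wrist'); cv2.imwrite('pics/w5.png',i)
print('pointer wrist',np.round(pointer(i,m),3))
# polar rectified profile rows: r bands
for c in ('wrist','top','side'):
    m=viewer.camera_model(c); i=viewer.camera(c); cv2.imwrite(f'pics/{c}5.png',i)
    A=np.arange(.2,.62,.01); rs=np.arange(66,142,2.)
    if c!='top':
        print(c,np.round(pointer(i,m,rs=np.arange(65,100,1.)),3))
    uv=proj(m,b2w(p,[pol(r,1.071+a,22) for r in rs for a in A])).astype(np.float32).reshape(len(rs),len(A),2)
    v=cv2.remap(i,uv[...,0],uv[...,1],1); np.save(f'{c}5.npy',v)
    print(c,'sat rows r=96..140, cols a=.2...61')
    h=cv2.cvtColor(v,cv2.COLOR_BGR2HSV)
    if c=='wrist':
        for k in range(13,len(rs)): print(int(rs[k]),' '.join('%3d'%x for x in h[k,::1,2]),)
```

```text
[597.2 126.5 125.8]
pointer wrist [  0.401  40.54  117.76 ]
wrist [  0.4    37.627 117.858]
wrist sat rows r=96..140, cols a=.2...61
92 123 124 124 123 124 124 125 124 124 124 123 123 126 124 124 125 122 102  58  40  37  39  59  97 126 125 124 124 124 123 124 124 125 124 123 121 121 125 125 124 124 124
94 122 122 124 124 124 124 124 124 124 124 124 124 124 124 124 125 122 106  59  40  38  38  61 100 127 125 124 124 124 123 123 124 124 125 123 123 124 125 124 125 124 123
96 123 123 126 124 124 124 124 124 124 126 125 125 124 124 125 126 124 106  55  35  33  36  62 101 127 127 125 125 125 124 124 125 125 125 125 125 124 124 125 126 124 125
98 122 124 125 124 124 124 124 123 124 125 124 124 124 125 125 126 125 121 105  79  54  70 102 122 127 125 125 126 115  90  98 118 126 125 123 121 119 124 125 124 125 125
100 125 125 124 125 123 124 124 124 124 124 125 125 125 124 124 122 125 128 118  79  54  77 114 127 125 124 125 124 108  77  93 122 126 126 126 125 124 125 124 125 125 124
102 124 125 125 125 125 125 125 125 125 126 126 125 124 124 125 127 126 127 118  81  53  76 115 127 126 126 126
[... 2738 characters left out ...]
05 104 102 102 104 116 117 114 114 111 112 112 111 110 111 109 110 111 111
136 142 142 142 144 143 144 143 144 144 139 120 116 111 113 113 115 115 115 115 115 114 114 112 112 112 115 114 115 117 115 114 114 113 113 111 111 111 110 108 110 110 111
138 142 141 143 144 144 144 144 144 144 143 143 143 140 125 113 113 114 114 114 114 114 113 113 111 112 112 114 116 116 116 112 112 113 112 112 112 112 110 110 110 109 111
140 142 142 142 144 144 144 145 144 143 142 143 142 143 139 120 113 115 114 114 114 114 113 112 111 111 111 115 115 116 116 114 112 112 112 111 110 110 109 110 107 112 129
top sat rows r=96..140, cols a=.2...61
side [  0.398  37.393 120.131]
side sat rows r=96..140, cols a=.2...61
```

Run:
```python
from meas import *
for c in ('wrist','side','top'):
    m=viewer.camera_model('top') if c=='top' else viewer.camera_model(c); i=cv2.imread(f'pics/{c}5.png'); g=cv2.cvtColor(i,cv2.COLOR_BGR2HSV)
    A=np.arange(.2,.62,.01)
    for z,rs in ((62,(122,125,128,131)),(30,(119,122,125,135,137))):
        for r in rs:
            uv=proj(m,b2w(p,[pol(r,1.071+a,z) for a in A])).astype(np.float32)[None]
            v=cv2.remap(g,uv[...,0],uv[...,1],1)[0]
            if c=='wrist': print(c,z,r,'V',' '.join('%d'%x for x in v[7:34,2]))
            elif z==62 : print(c,z,r,'S',' '.join('%d'%x for x in v[7:34,1]))
```

```text
wrist 62 122 V 126 127 125 127 122 83 99 126 113 106 105 106 108 106 109 109 107 108 106 110 93 99 126 126 126 126 126
wrist 62 125 V 82 88 92 97 99 92 90 93 100 104 106 107 108 109 109 109 107 106 108 106 94 91 98 99 95 91 82
wrist 62 128 V 115 114 114 113 113 112 111 93 91 106 107 109 110 108 108 106 109 110 108 97 94 111 114 113 111 110 111
wrist 62 131 V 115 115 113 113 113 114 99 92 79 57 93 110 110 109 109 112 110 95 61 76 102 97 113 113 112 112 110
wrist 30 119 V 113 112 113 112 111 102 88 91 104 108 110 110 109 109 108 107 108 110 110 105 93 92 100 108 114 113 112
wrist 30 122 V 113 113 113 114 105 86 94 71 55 81 106 110 110 109 110 112 111 104 83 58 71 106 93 102 113 113 112
wrist 30 125 V 104 105 101 104 108 92 103 99 62 48 50 50 52 53 54 54 51 51 49 67 102 104 96 108 110 101 105
wrist 30 135 V 137 124 118 114 114 109 92 79 75 80 80 82 83 80 80 79 77 79 75 75 78 98 113 115 114 113 112
wrist 30 137 V 144 145 144 133 112 112 112 114 115 115 116 115 115 115 114 113 113 113 115 115 117 118 115 115 114 112 112
side 62 122 S 42 41 41 41 41 40 46 62 89 127 159 190 194 190 180 169 162 131 88 65 46 41 36 31 19 13 19
side 62 125 S 41 42 41 41 41 41 50 77 119 156 181 185 184 184 184 185 187 188 142 101 62 44 37 26 17 13 22
side 62 128 S 42 41 42 42 42 40 44 84 129 172 184 183 180 179 180 181 182 185 171 124 83 46 37 25 11 13 22
side 62 131 S 43 42 41 41 41 40 40 50 101 143 182 184 179 180 180 179 180 183 186 150 96 62 37 20 15 16 31
top 62 122 S 108 110 113 111 109 109 108 107 107 107 106 105 107 110 113 113 113 114 117 118 117 114 111 111 112 114 113
top 62 125 S 109 108 107 105 107 110 110 111 112 113 113 111 110 112 115 113 112 113 114 115 115 115 116 118 116 113 110
top 62 128 S 106 107 108 107 108 109 110 112 114 113 113 111 109 109 110 111 116 120 119 117 113 109 116 122 115 108 109
top 62 131 S 108 110 109 109 110 111 111 111 109 108 111 112 112 112 113 114 109 105 106 107 106 105 110 116 116 113 112
```

```bash
python3 -c "
from bench import job_done
print(job_done())"
```

```text
the job is handed in; nothing more can be done
None
```

The job is handed in: I pressed the lever until it firmed up (about 9.5 N) and let it return home, leaving the pointer at about 0.400 rad. I then slid the marker to about 0.405 rad (roughly 0.5 mm from the pointer tip) and released it. An early lever push passed just over the handle with no contact, because the fingertips sit about 30 mm above the reported tool point.

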